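# Clamp a bottom bracket in the cam-locked swing clamp

## Task

Lay the bottom bracket cartridge centrally in the V cradle of the clamping fixture, then swing the clamp over it with the upright handle: the clamp rides up its cam, over the crest, and must drop into the notch so that its rubber pad holds the cartridge down. Where the notch lies has to be felt; turn gently, so that the springy lever is never bent hard against the end stop, leave the other things alone, and let go at the end.

Things in the scene. Friction and masses are not known exactly. Their poses are not given: they have to be found in the camera images.
- cartridge_mid (a point): middle of the axis of the bottom bracket cartridge, the black barrel with silver ends that lies loose on the bench: barrel 35 mm diameter and 68 mm long, a 17 mm axle stub on each end, 113 mm over all, 0.25 kg. Its y axis is the cartridge's long axis (the two ends are alike). It rests on the bench with this point 18 mm up
- cradle_mid (a point): where the middle of the cartridge's axis belongs when seated in the cradle, 38 mm above the bench. Its x axis is the direction of the cradle; the cartridge lies along it, either way round. The cradle is two dark 90 degree V blocks, each 12 mm thick, 25 mm to either side of this point along x, and 33 mm high; between them is a gap of 38 mm for fingers, down to the 8 mm base plate. The cradle's y axis points to the spindle, 110 mm away
- spindle (a point): on the bench below the upright spindle of the swing clamp, on the grey fixture that is screwed to the bench; same axes as cradle_mid. The spindle is 119 mm tall, the dark disc and aluminium cam ring round it 112 mm across
- grip (a point): middle of the upright black cylindrical handle, 18 mm diameter, 58 mm tall, 85 mm from the spindle's axis at the end of the clamp's steel lever; this point is 107 mm above the bench with the clamp down, so the handle stands from 75 to 135 mm. The lever below it is 6 mm thick, its top at 77 mm. The handle can be pushed sideways or loosely caged between the fingers, along which it slides up and down as the clamp lifts (10 mm)
- pad (a point): underside of the rubber pad, 24 mm (along the arm) by 60 mm, under the end of the clamp arm, 110 mm from the spindle's axis and opposite to the handle. The arm's top is at 76 mm with the clamp down
- swing (a joint): angle of the clamp about the spindle, rad, growing anticlockwise from above. At 0 the handle points along the spindle's +x and the arm along -x, clear of the cradle; at 1.57 the handle points along +y and the pad is over the cradle's middle. Starts between 0 and 0.1. The fixed cam ring was set by hand: the clamp drops into the notch somewhere between 1.1 and 1.9 rad, differently each time, and at most 0.15 rad farther on the notch ends in a solid stop
- lift (a joint): height of the clamp above its low position, m. A spring holds it down on the cam with about 7 to 10 N. It reads 0 to -0.001 at the start, rises to 0.009 to 0.010 up a ramp that ends at swing 0.65 to 1.35, stays there along the crest, and falls to within 0.001 of 0 in the notch, which is 11 mm wide with steep sides and lets the handle play by about 4 mm. Turning up the ramp takes about 4 to 8 N at the handle
- flex (a joint): sideways bending of the springy lever about the spindle's axis, rad, positive where the handle runs ahead of the clamp; about 0.017 rad for 10 N at the handle. More than 0.045 either way (26 N) overstrains it
- patch_tin: bystander: flat red tin, 57 x 92 x 20 mm, loose
- hex_key_set: bystander: red folding hex key set, 30 x 90 x 22 mm, loose
- pedal: bystander: black pedal, 84 x 118 x 22 mm, loose
- bell: bystander: silver handlebar bell, 53 x 66 x 31 mm, loose. To its right (from y = -0.12) stands a bench vice, 132 mm high, its handle reaching forward to x = 0.495 and up to 107 mm; a tall filing cabinet bounds the bench at the far right (beyond y = -0.5, x over 0.35): come round in front of it
- screwdriver_yellow: bystander: screwdriver with yellow handle, 25 x 170 x 25 mm, loose
- front_hub: bystander: silver front hub, 94 x 64 x 45 mm, loose

How it is judged (in metres and radians):
On the way, in this order (a step that is already met when the one before it is completed fails the run):
1. the cartridge lies in the cradle, the clamp still swung aside (distance between cartridge_mid and cradle_mid below 0.012 m and z of cartridge_mid in the frame of cradle_mid below 0.003 m and angle between the y axis of cartridge_mid and the x axis of cradle_mid, either way round below 0.1 rad and value of joint swing below 0.4 rad), for 0.2 s.
2. the clamp has ridden up the cam onto the crest (value of joint lift above 0.007 m and value of joint swing above 0.4 rad), for 0.05 s.
At the end, for the whole second after the job is handed in: the clamp has turned past 1.15 rad and dropped into its notch (lift under 3 mm), the cartridge lies beneath it in the cradle, its middle within 12 mm of the cradle's and its axis within 0.1 rad (value of joint swing above 1.15 rad and value of joint lift below 0.003 m and distance between cartridge_mid and cradle_mid below 0.012 m and z of cartridge_mid in the frame of cradle_mid below 0.003 m and angle between the y axis of cartridge_mid and the x axis of cradle_mid, either way round below 0.1 rad); the robot touches nothing.
It fails at once if the lever is overstrained: bent by more than 0.045 rad, as by forcing it against the end stop (value of joint flex above 0.045 rad or value of joint flex below -0.045 rad).
It fails at once if a bystander is shifted by more than 25 mm (distance of any of patch_tin, hex_key_set, pedal, bell, screwdriver_yellow, front_hub from where it was at the start of the episode above 0.025 m).
It also fails if it takes over 70 s, if anything falls off the work surface, if the arm or the gripper's body presses on something with over 40 N, if the wrist force passes 120 N, or if a joint passes its speed limit or range.

## Robot

A 6-joint arm with a two-finger parallel gripper is mounted at the origin on a cart in front of the work surface, level with it; the furniture and walls round the work are solid. World frame = base frame: x ahead of the robot, y to its left, z up, the work surface at z = 0. Lengths are in m, angles in degrees, forces in N, time in s.
With the tool pointing down it reaches from about 0.375 to 0.825 m from the base axis. Payload 5.5 kg.
Tool frame: the origin (TCP) lies at the very end of the fingers, on their centre line; the grasp point (between the pads) lies 19 mm behind it (arm.pinch_z is the distance from the TCP to the grasp point, in m); z points along the fingers, y is the direction in which the jaws open and shut (so a half turn about z gives the same grasp; the last joint's range is limited). The gripper opens to 85 mm and grips with 20 to 120 N. Pads are 22 mm wide; open, the fingers measure 114 mm over their backs; the gripper's body (76 mm by 85 mm) begins 54 mm behind the grasp point. The pads swing forward as they close: fully open they stand 13 mm farther back than shut.
Start: joints at [67.724, 17.962, -2.699, 69.339, 0, 90], TCP at [0.227, 0.555, 0.203] pointing down, gripper open.
Joint ranges: [-152.73, 152.73], [-39.44, 99.34], [-58.76, 71.6], [-118.89, 123.64], [-81.53, 83.1], [-180, 180]. Speed limits (degrees/s): [136.94, 136.94, 172.46, 180, 180, 180].

## Interface

Orientations are given as [roll, pitch, yaw] about the fixed x, y, z axes, in that order (R = Rz(yaw) Ry(pitch) Rx(roll)).
In Python, from rig import arm gives the robot as it stands. The module is installed in compiled form; this text tells all that it offers.
- The arm moves only by the tool servo_tool, never from a script. Its argument "plan" is a list of rows, each a list of 5 numbers: the shift along the tool's x, y, z in mm, then the turn about the tool's z in rad, then the opening, from 0 (shut) to 1 (fully open). In form: [[tx, ty, tz, twist, gripper], ...]. A call has 1 to 10 rows; each row shifts and turns the commanded pose from where the row before left it, along the tool's axes as they then stand; what a row does not reach is not made up. A row lasts 1/12 s, in which the tool goes at most 41.7 mm and 7.16 degrees, less where a joint would pass 70% of its speed; a pose out of reach is approached as far as the arm can. A call is refused whole if a number of a shift passes 41.7 or a number of a turn 0.125, either way. A call with a gripper value outside its range is refused whole. The fingers move at their own pace and stop on an object; "squeeze" is the grip in N (left out, the last holds). Time passes only in rows, so rows that do not move let the fingers close. It gives the time, the measured TCP pose, the force and the opening at its end, in the units of the state.
- arm.get_obs(): the state, without advancing time (a new reading comes with each control period).
- arm.read_camera(name): name is "scene" or "side" or "wrist"; returns a dict with "image" (384x512x3 uint8, blue, green, red), "depth" (384x512 float32, m along the optical axis (not along the pixel's ray), 0 where there is no reading), "fx", "fy", "cx", "cy" (pixels), "R" (3x3) and "t" (3): a world point X has camera coordinates R X + t. Camera axes: x right, y down, z forward; pixel columns grow to the right and rows downward; lengths in m; the calibration is good to about 2 mm. A picture is of the moment at which its call begins.
- arm.job_done(): hands the job in, once; it reports no verdict.
The state is a dict: "time": time; "joint_positions": joint angles; "dq": joint speeds; "joint_torque": joint torques, N m; "tool_pos": TCP position; "ee_rot": TCP orientation; "wrist_force": force on the tool from outside, world axes, zero at the start; "moment": the same for the moment, N m; "width": finger opening in m.
Only numpy, scipy, OpenCV 4.12 (cv2) and the standard library are available. Lean on these libraries where they do the work, as an engineer would, in place of code of your own. Each camera call takes 0.05 s, during which the arm holds its last target.

## Working session

There is one attempt and no reset: what is moved stays moved. The work goes in short steps, Python scripts to look and compute and a tool call to move; the robot and the scene stay as the last step left them, time stands still between calls to the robot, and variables do not carry over. Pictures are saved under pics/ and viewed, and the job is handed in when it is done.

Besides the shell and the picture viewer there is one more tool, called after "Call:" as a command line: name --pt "numbers of a row" for each row, then --argument value for the rest. servo_tool: Moves the arm, as the interface text tells. Its arguments: {"type":"object","properties":{"plan":{"type":"array","items":{"type":"array","items":{"type":"number"}}},"squeeze":{"type":"number"}},"required":["plan"]}

```bash
mkdir -p pics
cat > h.py <<'E'
import numpy as np, cv2
from rig import arm
def snap(n,tag):
    c=arm.read_camera(n); cv2.imwrite(f'pics/{tag}.png',c['image'])
    np.savez(f'pics/{tag}.npz',**{k:np.asarray(v) for k,v in c.items()})
    return c
def load(tag): return dict(np.load(f'pics/{tag}.npz'))
def cloud(c):
    d=c['depth']; v,u=np.mgrid[:384,:512]
    P=np.stack([(u-c['cx'])/c['fx']*d,(v-c['cy'])/c['fy']*d,d],-1)
    W=(P-c['t'])@c['R']; W[d<=0]=np.nan
    return W
def ray(c,u,v,z):
    d=c['R'].T@np.array([(u-c['cx'])/c['fx'],(v-c['cy'])/c['fy'],1]); o=-c['R'].T@c['t']
    return o+d*(z-o[2])/d[2]
E
python3 - <<'E'
from h import *
print(arm.get_obs(), arm.pinch_z)
for n in ['scene','side','wrist']:
    c=snap(n,n+'0'); print(n,-c['R'].T@c['t'],c['R'][2],c['fx'])
E
```

```text
{'time': 0.0, 'joint_positions': array([ 6.77242614e+01,  1.80014832e+01, -2.75527882e+00,  6.93386718e+01,
        3.85294510e-04,  9.00012210e+01]), 'dq': array([ 0.00307805,  0.00224557,  0.03531781,  0.0660844 , -0.06577294,
       -0.05030686]), 'joint_torque': array([ 1.69853854e-03, -5.39591324e+01,  3.39750803e+01,  1.93945802e-02,
        2.27659376e-05, -5.49799651e-06]), 'tool_pos': array([0.22719954, 0.55464494, 0.20185488]), 'ee_rot': array([-1.79904566e+02, -3.83260204e-04,  1.57723040e+02]), 'wrist_force': array([-0.49835339,  0.87195679, -0.74680003]), 'moment': array([ 0.03265363,  0.01555829, -0.02315292]), 'width': 0.08550621327015502} 0.0187
scene [-0.12921755 -0.63812884  0.62913088] [ 0.59070387  0.65731767 -0.46797694] 388.3627538249632
side [0.45759173 0.83558389 0.54962063] [ 0.0932609  -0.85488283 -0.51037021] 349.3421140810951
wrist [0.15011162 0.58691203 0.37324476] [ 0.3017104  -0.12408638 -0.94529012] 332.18676300913273
```

View pics/scene0.png

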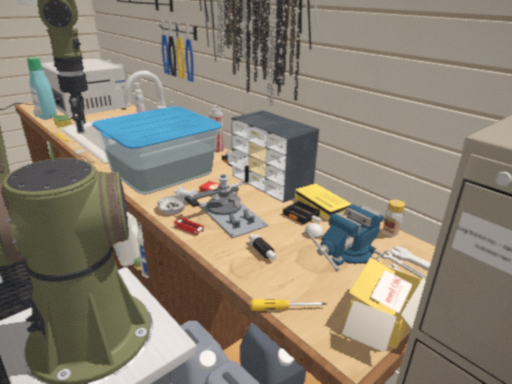

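View pics/side0.png

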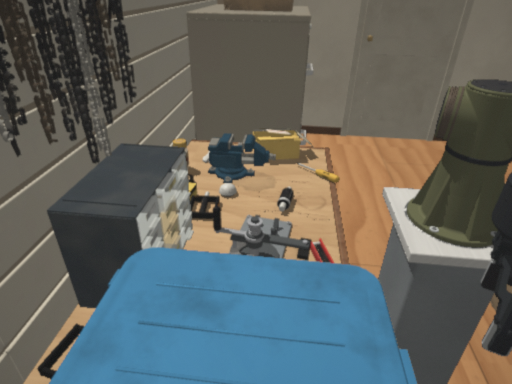

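View pics/wrist0.png

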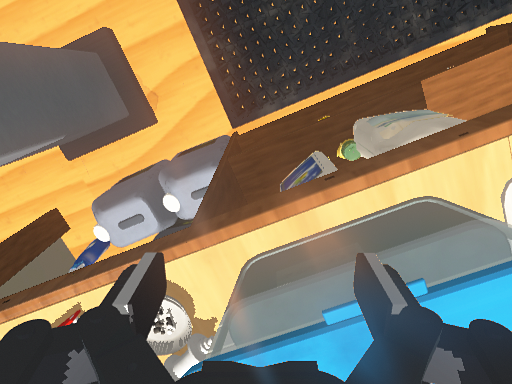

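Run:
```python
from h import *
c=load('scene0'); 
cv2.imwrite('pics/sc1.png',cv2.resize(c['image'][165:275,150:350],None,fx=4,fy=4,interpolation=cv2.INTER_CUBIC))
s=load('side0')
cv2.imwrite('pics/sd1.png',cv2.resize(s['image'][160:280,180:350],None,fx=4.5,fy=4.5,interpolation=cv2.INTER_CUBIC))
W=cloud(c)
for u,v in [(262,247),(256,241),(269,254),(223,183),(223,205),(235,223),(180,193),(240,187),(188,226),(270,305),(315,230),(240,245)]:
    print(u,v,W[v,u].round(3))
W=cloud(s);print()
for u,v in [(287,197),(282,208),(255,225),(305,240),(306,248),(217,215),(262,230),(228,190),(330,175)]:
    print(u,v,W[v,u].round(3))
```

```text
262 247 [ 0.442 -0.032  0.031]
256 241 [ 0.446 -0.003  0.032]
269 254 [ 0.443 -0.058  0.023]
223 183 [0.512 0.228 0.095]
223 205 [0.513 0.231 0.015]
235 223 [0.47  0.116 0.021]
180 193 [0.439 0.367 0.027]
240 187 [ 0.655  0.319 -0.001]
188 226 [0.356 0.19  0.021]
270 305 [ 0.324 -0.189  0.018]
315 230 [ 0.616 -0.063  0.026]
240 245 [ 0.431  0.045 -0.   ]

287 197 [0.451 0.001 0.033]
282 208 [0.462 0.04  0.021]
255 225 [0.515 0.249 0.112]
305 240 [0.408 0.245 0.08 ]
306 248 [0.405 0.257 0.069]
217 215 [0.599 0.23  0.116]
262 230 [0.502 0.219 0.078]
228 190 [ 0.623 -0.028  0.024]
330 175 [ 0.318 -0.168  0.023]
```

View pics/sc1.png

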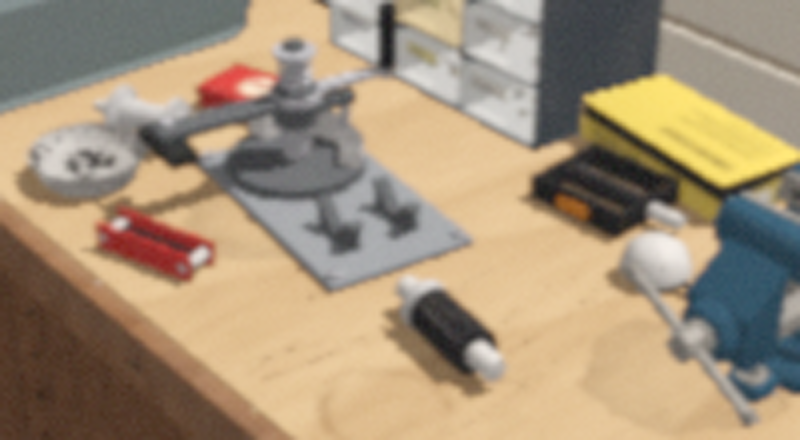

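View pics/sd1.png

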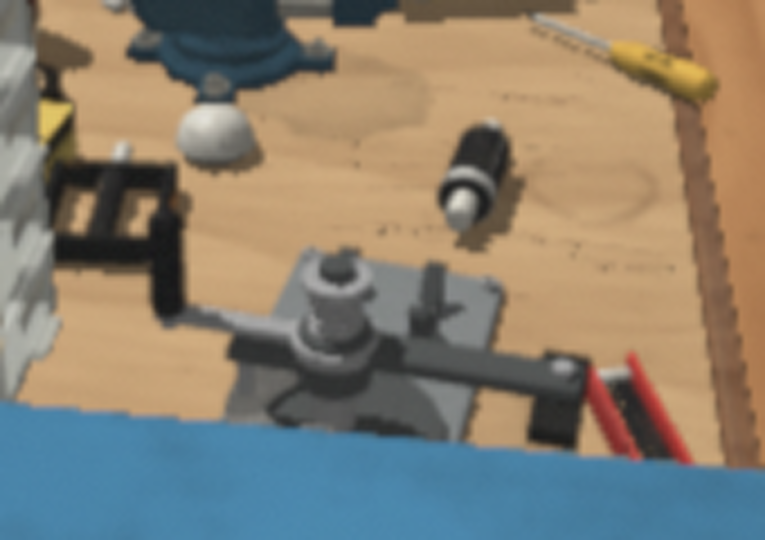

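Run:
```python
from h import *
for n in ['scene0','side0']:
    W=cloud(load(n)).reshape(-1,3)
    W=W[~np.isnan(W[:,0])]
    W=W[(W[:,0]>0.2)&(W[:,0]<0.9)&(W[:,1]>-0.45)&(W[:,1]<0.75)&(W[:,2]>-.02)&(W[:,2]<.6)]
    # height grid 5cm
    g=np.full((24,14),np.nan)
    for p in W:
        i=int((p[1]+.45)/.05); j=int((p[0]-.2)/.05)
        if not g[i,j]>p[2]: g[i,j]=p[2]
    print(n,'x',[round(.2+.05*j,2) for j in range(14)])
    for i in range(23,-1,-1): print('%5.2f'%(-.45+.05*i),' '.join('%4s'%('' if np.isnan(z) else int(z*1000)) for z in g[i]))
```

```text
scene0 x [0.2, 0.25, 0.3, 0.35, 0.4, 0.45, 0.5, 0.55, 0.6, 0.65, 0.7, 0.75, 0.8, 0.85]
 0.70            197  196  194  193  195  194  196  196       584  577  584
 0.65            196  194  194  195  194  194  194  196       586  576  586
 0.60       337  196  193  195  195  194  195  193  197    0  586  577  587
 0.55  344  589  197  194  194  196  194  193  194  196  589  590  572  589
 0.50  592  587  196  194  194  194  194  194  193  196  590  590  590  590
 0.45  592   -1  196  195  195  194  195  195  194  196  593  592  593  592
 0.40         2  195  197  196  196  197  195  196  229  592  592  594  594
 0.35         0   18   23   44   42   23   23    1  229  595  595  595  594
 0.30        -1   21   21   29   45   21   22    1  229  597  598  597  594
 0.25         1    2   72   78   73  110   36    2  230  599  597  599  599
 0.20         1   23   75   79   81  121  133  133  230  599  599  599  599
 0.15         0    2   23    8   33   33   30    2  229  229  599  598  599
 0.10        -1    3    3   10   34   35   11    2  599  232  598  599  599
 0.05         0    2    2
[... 2020 characters left out ...]
7       489  500
-0.05        -4    4    4   37   38    3    3   33   19   39       508  509
-0.10              3    4   35   34    4    4   32    3   20   22  507  508
-0.15              3    4    4    4  105  131  127  130  110   21  505  506
-0.20        27   27   25    5   81  104  130  129  129  114  103  504  504
-0.25             25   24   17    4   93  130  128  128  110  101  501  502
-0.30              4    4   16   86   85   88             13   13  500  500
-0.35        -1    6   66   86   88   92   78    3        11    4  498  498
-0.40        -1    4   61   79   85   88   83    9              4  496  496
-0.45        -1    3   46  455  454  459  454  459  457  457  459  494  494
```

```bash
cat >> h.py <<'E'
def yawnow():
    return np.radians(arm.get_obs()['ee_rot'][2])
def plan(pts,g,yaw0=None,p0=None):
    """pts: list of (x,y,z,yawdeg,nrows)"""
    o=arm.get_obs(); p=np.array(o['tool_pos'] if p0 is None else p0); y=np.radians(o['ee_rot'][2] if yaw0 is None else yaw0)
    for (X,Y,Z,YW,n) in pts:
        q=np.array([X,Y,Z]); dy=np.arctan2(np.sin(np.radians(YW)-y),np.cos(np.radians(YW)-y))
        d=(q-p)/n; rows=[]
        for i in range(n):
            c,s=np.cos(y),np.sin(y)
            rows.append([round(1000*(c*d[0]+s*d[1]),1),round(1000*(s*d[0]-c*d[1]),1),round(-1000*d[2],1),round(-dy/n,3),g])
            y+=dy/n
        p=q; print(rows)
E
python3 - <<'E'
from h import *
plan([(.2272,.5546,.30,157.7,3),(.45,.12,.30,90,15)],1)
E
```

```text
[[np.float64(-0.0), np.float64(-0.1), np.float64(-32.7), np.float64(0.0), 1], [np.float64(-0.0), np.float64(-0.1), np.float64(-32.7), np.float64(0.0), 1], [np.float64(-0.0), np.float64(-0.1), np.float64(-32.7), np.float64(0.0), 1]]
[[np.float64(-24.7), np.float64(-21.2), np.float64(-0.0), np.float64(0.079), 1], [np.float64(-26.3), np.float64(-19.2), np.float64(-0.0), np.float64(0.079), 1], [np.float64(-27.8), np.float64(-17.0), np.float64(-0.0), np.float64(0.079), 1], [np.float64(-29.0), np.float64(-14.8), np.float64(-0.0), np.float64(0.079), 1], [np.float64(-30.1), np.float64(-12.5), np.float64(-0.0), np.float64(0.079), 1], [np.float64(-31.0), np.float64(-10.1), np.float64(-0.0), np.float64(0.079), 1], [np.float64(-31.7), np.float64(-7.6), np.float64(-0.0), np.float64(0.079), 1], [np.float64(-32.2), np.float64(-5.1), np.float64(-0.0), np.float64(0.079), 1], [np.float64(-32.5), np.float64(-2.5), np.float64(-0.0), np.float64(0.079), 1], [np.float64(-32.6), np.float64(0.0), np.float64(-0.0), np.float64(0.079), 1], [np.float64(-32.5), np.float64(2.6), np.float64(-0.0), np.float64(0.079), 1], [np.float64(-32.2), np.float64(5.1), np.float64(-0.0), np.float64(0.079), 1], [np.float64(-31.6), np.float64(7.7), np.float64(-0.0), np.float64(0.079), 1], [np.float64(-30.9), np.float64(10.1), np.float64(-0.0), np.float64(0.079), 1], [np.float64(-30.1), np.float64(12.5), np.float64(-0.0), np.float64(0.079), 1]]
```

Call:
servo_tool --pt "0 0 -33 0 1" --pt "0 0 -33 0 1" --pt "0 0 -33 0 1" --pt "-25 -21 0 0.079 1" --pt "-26 -19 0 0.079 1" --pt "-28 -17 0 0.079 1" --pt "-29 -15 0 0.079 1" --pt "-30 -12.5 0 0.079 1" --pt "-31 -10 0 0.079 1" --pt "-32 -7.5 0 0.079 1"

```text
time: 0.98
tool_pos: [0.3321, 0.3507, 0.3015]
ee_rot: [-180.0, 0.0, 125.8]
wrist_force: [0.4, 0.7, 0.6]
width: 0.0855
```

Call:
servo_tool --pt "-32 -5 0 0.079 1" --pt "-32 -2.5 0 0.079 1" --pt "-32 0 0 0.079 1" --pt "-32 2.5 0 0.079 1" --pt "-32 5 0 0.079 1" --pt "-32 7.5 0 0.079 1" --pt "-31 10 0 0.079 1" --pt "-30 12.5 0 0.079 1" --pt "0 0 0 0 1"

```text
time: 1.73
tool_pos: [0.4507, 0.1171, 0.3014]
ee_rot: [180.0, 0.1, 89.3]
wrist_force: [-1.0, 1.2, 0.1]
width: 0.0852
```

Run:
```python
from h import *
snap('wrist','w1'); o=arm.get_obs(); print(o['time'],o['joint_positions'],o['tool_pos'],o['ee_rot'])
```

```text
1.7833 [ 1.48602499e+01  2.02147702e+00 -9.14711648e+00  7.88629177e+01
 -1.66976170e-02  1.05301654e+02] [0.4496673  0.11920483 0.30137412] [-1.79974012e+02  2.44215148e-02  8.95586057e+01]
```

View pics/w1.png

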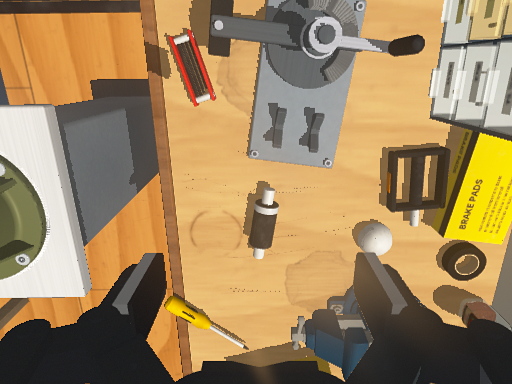

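```bash
cat > m.py <<'E'
from h import *
import sys
def meas(tag):
    c=load(tag); W=cloud(c); 
    def sel(u0,u1,v0,v1,z0,z1):
        m=np.zeros((384,512),bool); m[v0:v1,u0:u1]=1
        with np.errstate(invalid='ignore'): m&=(W[...,2]>z0)&(W[...,2]<z1)
        return m
    def rect(m,name):
        P=W[m][:,:2]; r=cv2.minAreaRect((P*1000).astype(np.float32)); 
        print(name,len(P),'c',np.round(r[0],1),'size',np.round(r[1],1),'ang',round(r[2],1),'mean',P.mean(0).round(4),'zmax',np.nanpercentile(W[m][:,2],99).round(4))
        return r
    return c,W,sel,rect
E
python3 - <<'E'
from m import *
c,W,sel,rect=meas('w1')
rect(sel(235,295,175,270,.008,.06),'cart')
rect(sel(262,285,95,155,.014,.045),'blockL')
rect(sel(296,330,100,160,.014,.045),'blockR')
m=sel(296,355,5,80,.113,.125); rect(m,'spindle')
rect(sel(380,430,25,60,.10,.145),'handle')
rect(sel(200,245,0,60,.06,.1),'pad')
m=sel(240,370,0,180,.004,.0115); rect(m,'plate')
u=np.argwhere(m); print(u.min(0),u.max(0))
print(W[154,253],W[162,331],W[120,290])
im=c['image'][0:180,190:440]; cv2.imwrite('pics/w1c.png',cv2.resize(im,None,fx=3.2,fy=3.2,interpolation=cv2.INTER_CUBIC))
im=c['image'][170:280,210:320]; cv2.imwrite('pics/w1d.png',cv2.resize(im,None,fx=5,fy=5,interpolation=cv2.INTER_CUBIC))
E
```

```text
cart 1366 c [456.  -15.1] size [113.4  35.5] ang 81.6 mean [ 0.4561 -0.0089] zmax 0.0364
blockL 354 c [477.9 130. ] size [53.  12.1] ang 81.9 mean [0.4773 0.1293] zmax 0.0351
blockR 386 c [527.3 122.9] size [53.2 12.5] ang 81.4 mean [0.5266 0.1232] zmax 0.0352
spindle 380 c [518.1 235.7] size [30.9 32.2] ang 71.2 mean [0.5177 0.2355] zmax 0.1209
handle 475 c [601.  224.2] size [16.9 15.5] ang 87.0 mean [0.5983 0.2241] zmax 0.1347
pad 1524 c [416.9 246.9] size [57.7 40.7] ang 82.8 mean [0.4137 0.2473] zmax 0.081
plate 7473 c [510.9 183.4] size [219.6 124.2] ang 81.9 mean [0.5045 0.1509] zmax 0.0104
[  0 248] [168 366]
[0.44228738 0.09069223 0.01205082] [0.55415249 0.07719093 0.0100093 ] [0.49431446 0.13722983 0.00722901]
```

View pics/w1c.png

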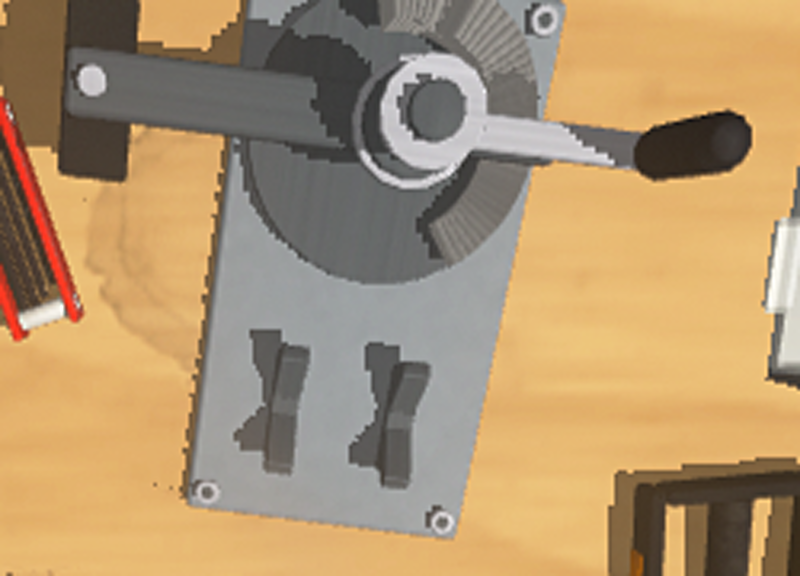

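View pics/w1d.png

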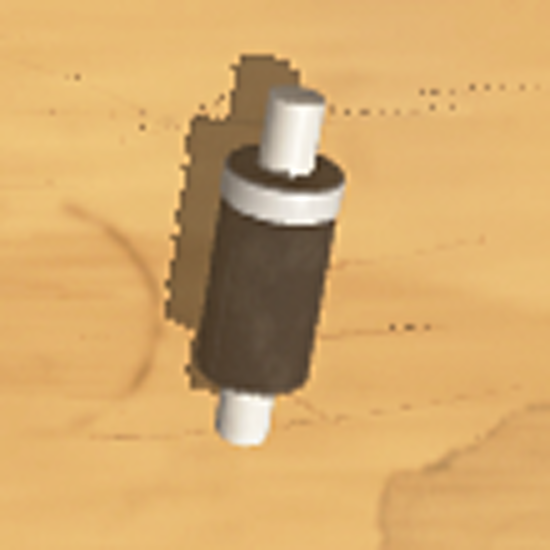

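Run:
```python
from h import *
plan([(.456,-.015,.07,81.6,9),(.456,-.015,.004,81.6,4)],1)
```

```text
[[np.float64(-14.9), np.float64(0.8), np.float64(25.7), np.float64(0.015), 1], [np.float64(-14.9), np.float64(1.0), np.float64(25.7), np.float64(0.015), 1], [np.float64(-14.9), np.float64(1.3), np.float64(25.7), np.float64(0.015), 1], [np.float64(-14.9), np.float64(1.5), np.float64(25.7), np.float64(0.015), 1], [np.float64(-14.8), np.float64(1.7), np.float64(25.7), np.float64(0.015), 1], [np.float64(-14.8), np.float64(2.0), np.float64(25.7), np.float64(0.015), 1], [np.float64(-14.8), np.float64(2.2), np.float64(25.7), np.float64(0.015), 1], [np.float64(-14.7), np.float64(2.4), np.float64(25.7), np.float64(0.015), 1], [np.float64(-14.7), np.float64(2.6), np.float64(25.7), np.float64(0.015), 1]]
[[np.float64(0.0), np.float64(0.0), np.float64(16.5), np.float64(0.0), 1], [np.float64(0.0), np.float64(0.0), np.float64(16.5), np.float64(0.0), 1], [np.float64(0.0), np.float64(0.0), np.float64(16.5), np.float64(0.0), 1], [np.float64(0.0), np.float64(0.0), np.float64(16.5), np.float64(0.0), 1]]
```

Call:
servo_tool --pt "-14.8 0.8 25.7 0.015 1" --pt "-14.8 1 25.7 0.015 1" --pt "-14.8 1.3 25.7 0.015 1" --pt "-14.8 1.5 25.7 0.015 1" --pt "-14.8 1.7 25.7 0.015 1" --pt "-14.8 2 25.7 0.015 1" --pt "-14.8 2.2 25.7 0.015 1" --pt "-14.8 2.4 25.7 0.015 1" --pt "-14.8 2.6 25.7 0.015 1" --pt "0 0 0 0 1"

```text
time: 2.62
tool_pos: [0.452, -0.0132, 0.0661]
ee_rot: [-179.6, 0.1, 82.1]
wrist_force: [0.2, 0.0, -0.0]
width: 0.0855
```

Run:
```python
from h import *
snap('wrist','w2'); o=arm.get_obs(); print(o['time'],o['tool_pos'],o['ee_rot'])
from m import *
c,W,sel,rect=meas('w2')
rect(sel(150,380,100,384,.008,.045),'cart')
```

```text
2.6667 [ 0.45318779 -0.01226752  0.06825337] [-1.79680732e+02  9.31767689e-03  8.21006817e+01]
cart 6253 c [456.1 -15.5] size [113.3  35.7] ang 81.1 mean [ 0.4567 -0.0089] zmax 0.036
```

View pics/w2.png

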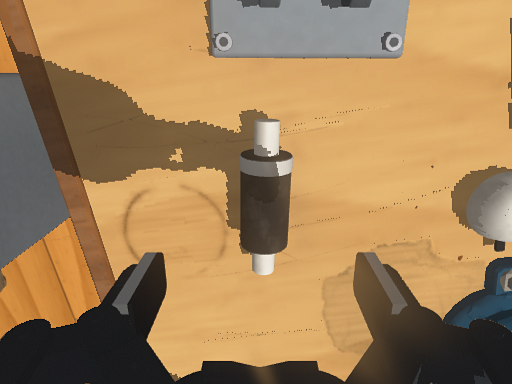

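Call:
servo_tool --pt "-1.4 1.7 16 0.005 1" --pt "-1.4 1.6 16 0.005 1" --pt "0 0 16 0 1" --pt "0 0 15 0 1" --pt "0 0 0 0 1" --pt "0 0 0 0 1"

```text
time: 3.17
tool_pos: [0.4591, -0.0147, 0.0082]
ee_rot: [-180.0, -0.0, 81.6]
wrist_force: [-0.2, -0.4, 0.1]
width: 0.0858
```

Call:
servo_tool --pt "0 0 0 0 0.3" --pt "0 0 0 0 0.3" --pt "0 0 0 0 0.3" --pt "0 0 0 0 0.2" --pt "0 0 0 0 0.2" --pt "0 0 0 0 0.2" --pt "0 0 0 0 0.2" --pt "0 0 0 0 0.2" --squeeze 35

```text
time: 3.83
tool_pos: [0.4589, -0.0159, 0.0074]
ee_rot: [-180.0, -0.0, 81.5]
wrist_force: [0.0, -0.2, -0.4]
width: 0.017
```

Run:
```python
from h import *
snap('wrist','w3'); snap('scene','s3'); o=arm.get_obs(); print(o['time'],o['tool_pos'],o['ee_rot'],o['width'])
c=load('s3');cv2.imwrite('pics/s3c.png',cv2.resize(c['image'][165:275,200:320],None,fx=5,fy=5,interpolation=cv2.INTER_CUBIC))
```

```text
3.9333 [ 0.45882698 -0.01590769  0.00734867] [-1.79990153e+02  1.23534619e-03  8.15129353e+01] 0.01708473230056001
```

View pics/w3.png

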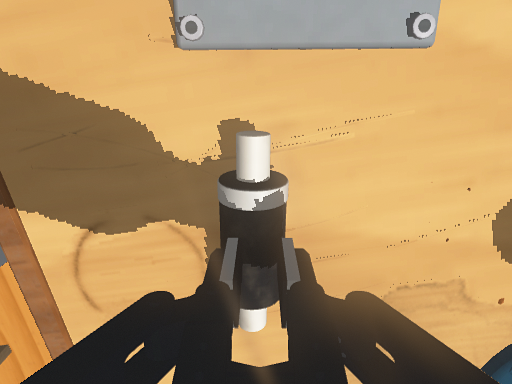

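View pics/s3c.png

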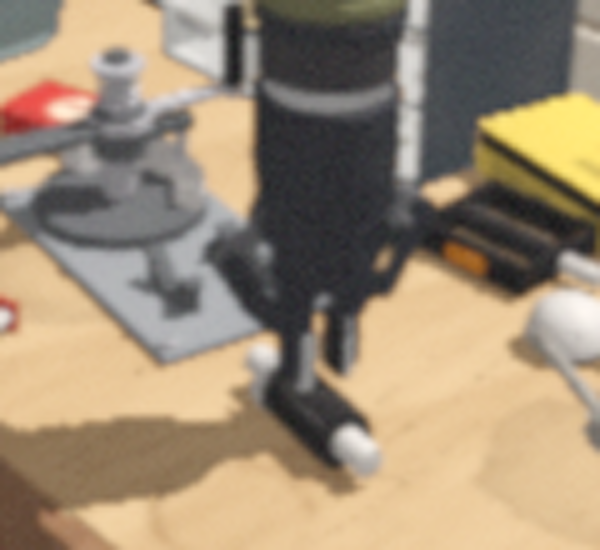

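Run:
```python
from h import *
c=load('w3');W=cloud(c)
for v in (225,235,240,250,260,270,280,290,300):
    print(v,[(u,W[v,u].round(3).tolist()) for u in (226,231,236,250,262,284,290,296)])
c=load('s3');W=cloud(c); print()
# crop px -> orig
for (u,v) in [(300,360),(300,380),(345,360),(310,400),(290,330)]:
    U=200+u//5; V=165+v//5; print(U,V,W[V-1:V+2,U].round(3).tolist())
```

```text
225 [(226, [0.445, -0.001, 0.03]), (231, [0.448, -0.0, 0.032]), (236, [0.451, 0.0, 0.034]), (250, [0.457, -0.001, 0.034]), (262, [0.463, -0.002, 0.034]), (284, [0.474, -0.008, 0.024]), (290, [0.477, -0.02, 0.001]), (296, [0.481, -0.021, -0.001])]
235 [(226, [0.444, -0.006, 0.03]), (231, [0.447, -0.006, 0.031]), (236, [0.45, -0.005, 0.033]), (250, [0.457, -0.006, 0.035]), (262, [0.462, -0.006, 0.035]), (284, [0.473, -0.014, 0.023]), (290, [0.477, -0.027, 0.0]), (296, [0.48, -0.027, -0.001])]
240 [(226, [0.444, -0.009, 0.029]), (231, [0.448, -0.003, 0.042]), (236, [0.45, -0.004, 0.041]), (250, [0.456, -0.008, 0.035]), (262, [0.462, -0.009, 0.035]), (284, [0.472, -0.006, 0.043]), (290, [0.475, -0.007, 0.042]), (296, [0.48, -0.031, -0.0])]
250 [(226, [0.447, -0.003, 0.051]), (231, [0.449, -0.003, 0.051]), (236, [0.451, -0.004, 0.051]), (250, [0.455, -0.013, 0.035]), (262, [0.461, -0.015, 0.034]), (284, [0.472, -0.006, 0.052]), (290, [0.474, -0.007, 0.052]), (296, [0.477, -0.011, 0.045])]
260 [(226, [0.448, -0.003, 0.059]), (231, [0.45, -0.004, 0.058]), (236, [0.452, -0.004, 0.059]), (250
[... 851 characters left out ...]
, -0.006, 0.08]), (296, [0.474, -0.006, 0.081])]
300 [(226, [0.45, -0.002, 0.086]), (231, [0.451, -0.007, 0.08]), (236, [0.451, -0.012, 0.073]), (250, [0.451, -0.042, 0.035]), (262, [0.457, -0.044, 0.034]), (284, [0.469, -0.014, 0.074]), (290, [0.472, -0.006, 0.085]), (296, [0.474, -0.005, 0.087])]

260 237 [[0.442, -0.023, 0.06], [0.443, -0.022, 0.057], [0.443, -0.023, 0.054]]
260 241 [[0.442, -0.023, 0.048], [0.443, -0.022, 0.044], [0.443, -0.022, 0.04]]
269 237 [[0.469, -0.029, 0.052], [0.472, -0.026, 0.046], [0.469, -0.029, 0.046]]
262 245 [[0.45, -0.023, 0.031], [0.444, -0.029, 0.034], [0.443, -0.031, 0.033]]
258 231 [[0.436, -0.021, 0.08], [0.438, -0.019, 0.075], [0.44, -0.017, 0.071]]
```

Run:
```python
from h import *
for t,p in [('w1',(.4497,.1192,.3014)),('w2',(.4532,-.0123,.0683)),('w3',(.4588,-.0159,.0073))]:
    c=load(t);W=cloud(c); print(t,'cam',(-c['R'].T@c['t'])-p)
    if t!='w3':
        for u,v in [(150,256),(155,256),(160,256),(155,270),(365,258),(370,256),(150,280)]: print(u,v,(W[v,u]-p).round(3))
    else:
        with np.errstate(invalid='ignore'): m=(W[...,2]>.038)&(W[...,2]<.05)
        m[:,:215]=0;m[:,310:]=0; print(np.argwhere(m).min(0),np.argwhere(m).max(0), np.nanmin(W[m],0),np.nanmax(W[m],0))
```

```text
w1 cam [0.00261024 0.08258958 0.17111683]
150 256 [-0.044  0.01   0.049]
155 256 [-0.042  0.01   0.049]
160 256 [-0.041  0.008  0.046]
155 270 [-0.041  0.006  0.054]
365 258 [0.046 0.008 0.05 ]
370 256 [0.048 0.009 0.05 ]
150 280 [-0.041  0.006  0.06 ]
w2 cam [0.0124387  0.08260058 0.16900651]
150 256 [-0.044  0.016  0.047]
155 256 [-0.042  0.016  0.047]
160 256 [-0.041  0.014  0.044]
155 270 [-0.041  0.013  0.053]
365 258 [0.045 0.005 0.049]
370 256 [0.048 0.003 0.046]
150 280 [-0.041  0.013  0.06 ]
w3 cam [0.01326061 0.08335144 0.17143134]
[238 215] [290 309] [ 0.44037772 -0.02861078  0.03810539] [ 0.48248724 -0.00189052  0.04999203]
```

Call:
servo_tool --pt "0 0 0 0 0.6" --pt "0 0 0 0 0.6" --pt "0 0 0 0 0.6" --pt "0 0 0 0 0.6" --pt "0 0 0 0 0.6"

```text
time: 4.35
tool_pos: [0.4589, -0.0158, 0.0074]
ee_rot: [180.0, -0.0, 81.5]
wrist_force: [1.0, -0.3, 0.5]
width: 0.0512
```

Run:
```python
from h import *
c=snap('wrist','w4'); o=arm.get_obs(); print(o['time'],o['tool_pos'],o['width'])
W=cloud(c)
with np.errstate(invalid='ignore'): m=(W[...,2]>.0385)&(W[...,2]<.3)
P=W[m]; rel=P-o['tool_pos']
s=(np.abs(rel[:,0])<.06)&(np.abs(rel[:,1])<.03); print(np.percentile(P[s][:,2],[0,0.5,1,3,10]))
```

```text
4.4 [ 0.45889493 -0.01584921  0.00737897] 0.051231077395331504
[0.03901758 0.04356828 0.04587278 0.05227687 0.06953189]
```

View pics/w4.png

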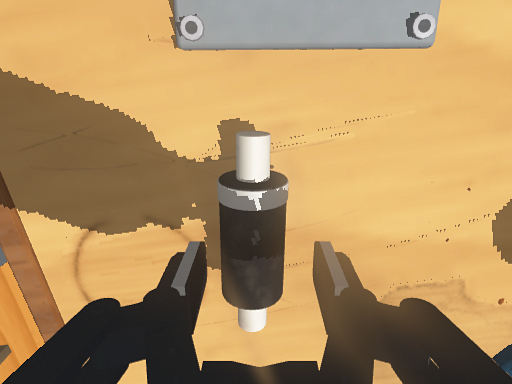

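Call:
servo_tool --pt "0 -2 6 0 0.6" --pt "0 0 6 0 0.6" --pt "0 0 6 0 0.6" --pt "0 0 5 0 0.6" --pt "0 0 0 0 0.6"

```text
time: 4.82
tool_pos: [0.4557, -0.0155, -0.017]
ee_rot: [-179.9, 0.0, 81.5]
wrist_force: [-0.4, 0.1, -0.5]
width: 0.0512
```

Run:
```python
from h import *
c=snap('wrist','w5'); o=arm.get_obs(); print(o['time'],o['tool_pos'],o['width'],o['wrist_force'],-c['R'].T@c['t'])
W=cloud(c)
for u,v in [(175,270),(185,245),(190,245),(195,245),(330,245),(253,230)]: print(u,v,W[v,u].round(4))
```

```text
4.8667 [ 0.45604864 -0.01554544 -0.01646525] 0.051067968845567926 [-0.48326939 -0.03277313  0.03904845] [0.46926049 0.06783738 0.15430833]
175 270 [ 0.4228 -0.004   0.0351]
185 245 [ 0.4181 -0.0107  0.0008]
190 245 [4.277e-01 4.000e-04 2.330e-02]
195 245 [ 0.4296 -0.0005  0.0221]
330 245 [ 0.4893 -0.0088  0.023 ]
253 230 [0.4577 0.0094 0.0349]
```

View pics/w5.png

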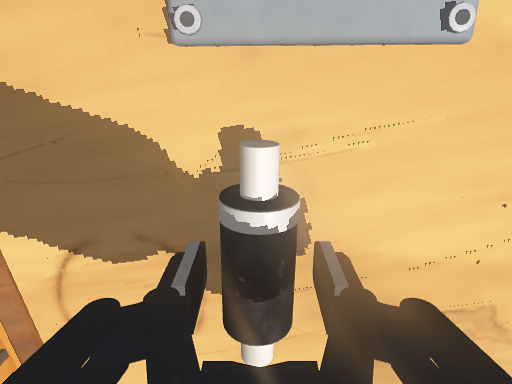

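Call:
servo_tool --pt "0 0 5 0 0.6" --pt "0 0 5 0 0.6" --pt "0 0 0 0 0.5" --pt "0 0 0 0 0.3" --pt "0 0 0 0 0.3" --pt "0 0 0 0 0.3" --pt "0 0 0 0 0.3" --pt "0 0 0 0 0.3" --squeeze 35

```text
time: 5.53
tool_pos: [0.4569, -0.0156, -0.0256]
ee_rot: [180.0, -0.0, 81.5]
wrist_force: [0.0, 0.5, -1.8]
width: 0.0336
```

Run:
```python
from h import *
c=snap('wrist','w6'); o=arm.get_obs(); print(o['time'],o['tool_pos'],o['width'],o['wrist_force'],-c['R'].T@c['t'])
```

```text
5.5833 [ 0.4569221  -0.01553611 -0.02558883] 0.0341279594611665 [ 0.6153146  -0.96625977 -1.8164866 ] [0.47008018 0.06780572 0.14574007]
```

View pics/w6.png

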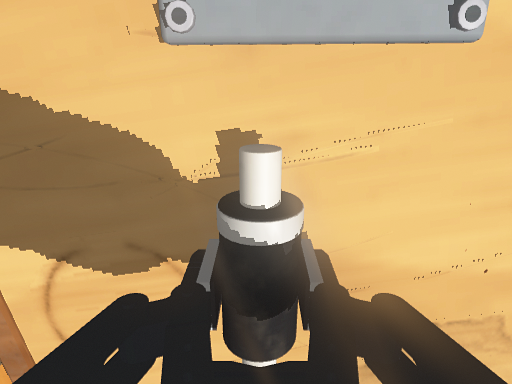

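Run:
```python
from h import *
np.set_printoptions(legacy='1.25')
plan([(.457,-.0155,.06,81.5,4),(.5026,.1265,.06,171.8,15)],0.3)
```

```text
[[0.0, 0.0, -21.4, 0.0, 0.3], [0.0, 0.0, -21.4, 0.0, 0.3], [0.0, 0.0, -21.4, 0.0, 0.3], [0.0, 0.0, -21.4, 0.0, 0.3]]
[[9.8, 1.6, -0.0, -0.105, 0.3], [9.6, 2.6, -0.0, -0.105, 0.3], [9.3, 3.6, -0.0, -0.105, 0.3], [8.8, 4.6, -0.0, -0.105, 0.3], [8.3, 5.5, -0.0, -0.105, 0.3], [7.7, 6.3, -0.0, -0.105, 0.3], [7.0, 7.1, -0.0, -0.105, 0.3], [6.2, 7.8, -0.0, -0.105, 0.3], [5.3, 8.4, -0.0, -0.105, 0.3], [4.4, 8.9, -0.0, -0.105, 0.3], [3.5, 9.3, -0.0, -0.105, 0.3], [2.5, 9.6, -0.0, -0.105, 0.3], [1.5, 9.8, -0.0, -0.105, 0.3], [0.4, 9.9, -0.0, -0.105, 0.3], [-0.6, 9.9, -0.0, -0.105, 0.3]]
```

Call:
servo_tool --pt "0 0 -22 0 0.3" --pt "0 0 -22 0 0.3" --pt "0 0 -22 0 0.3" --pt "0 0 -20 0 0.3" --pt "0 0 0 0 0.3"

```text
time: 6.0
tool_pos: [0.46, -0.0156, 0.064]
ee_rot: [179.7, -0.0, 81.5]
wrist_force: [1.0, 0.0, -1.8]
width: 0.0337
```

Call:
servo_tool --pt "9.8 1.6 0 -0.105 0.3" --pt "9.6 2.6 0 -0.105 0.3" --pt "9.3 3.6 0 -0.105 0.3" --pt "8.8 4.6 0 -0.105 0.3" --pt "8.3 5.5 0 -0.105 0.3" --pt "7.7 6.3 0 -0.105 0.3" --pt "7 7.1 0 -0.105 0.3" --pt "6.2 7.8 0 -0.105 0.3"

```text
time: 6.67
tool_pos: [0.4807, 0.0607, 0.0593]
ee_rot: [-179.9, -0.0, 129.9]
wrist_force: [-0.2, 0.9, -1.3]
width: 0.0339
```

Call:
servo_tool --pt "5.3 8.4 0 -0.105 0.3" --pt "4.4 8.9 0 -0.105 0.3" --pt "3.5 9.3 0 -0.105 0.3" --pt "2.5 9.6 0 -0.105 0.3" --pt "1.5 9.8 0 -0.105 0.3" --pt "0.4 9.9 0 -0.105 0.3" --pt "-0.6 9.9 0 -0.105 0.3" --pt "0 0 0 0 0.3" --pt "0 0 0 0 0.3"

```text
time: 7.42
tool_pos: [0.502, 0.1263, 0.0595]
ee_rot: [-180.0, -0.1, 171.6]
wrist_force: [-0.5, -1.2, -2.1]
width: 0.0337
```

Run:
```python
from h import *
c=snap('wrist','w7'); snap('scene','s7');o=arm.get_obs(); print(o['time'],o['tool_pos'],o['ee_rot'],o['width'],o['wrist_force'])
c=load('s7');cv2.imwrite('pics/s7c.png',cv2.resize(c['image'][155:265,180:320],None,fx=5,fy=5,interpolation=cv2.INTER_CUBIC))
```

```text
7.5167 [0.50179087 0.12579977 0.05973573] [-1.79953889e+02 -6.32069233e-02  1.71616660e+02] 0.03344719254950283 [-0.16607988 -0.16848058 -2.51003471]
```

View pics/w7.png

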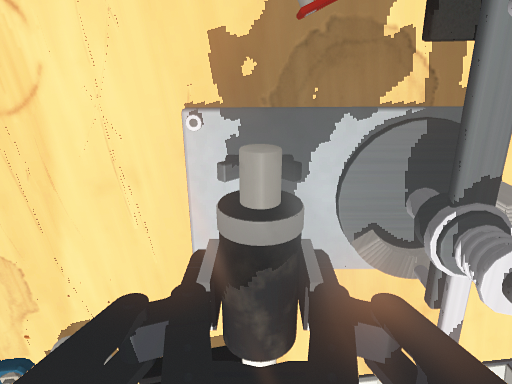

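View pics/s7c.png

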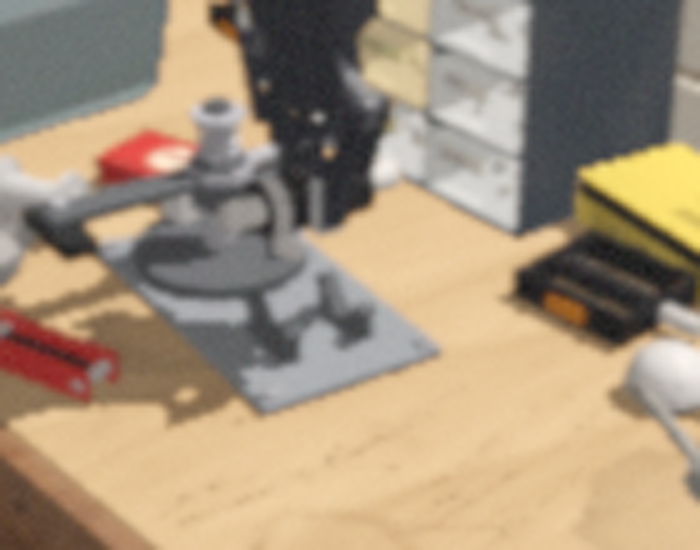

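Run:
```python
from h import *
c=load('s7')
for X in [(.5018,.1258,.104),(.5018,.1258,.0),(.602,.224,.107),(.518,.2355,.119)]:
    p=c['R']@np.array(X)+c['t']; print(X,c['fx']*p[0]/p[2]+c['cx'],c['fy']*p[1]/p[2]+c['cy'])
c=load('w7');W=cloud(c)
for u,v in [(260,170),(260,235),(255,260),(260,340),(240,260),(290,235)]: print(u,v,W[v,u].round(4))
from m import *
c,W,sel,rect=meas('w7')
rect(sel(205,330,140,384,.095,.135),'cart')
rect(sel(205,330,140,384,.05,.135),'cart')
snap('side','d7')
```

```text
(0.5018, 0.1258, 0.104) 241.44605785704385 193.48921067538058
(0.5018, 0.1258, 0.0) 241.32106554583385 224.00917016562005
(0.602, 0.224, 0.107) 246.1336330420312 172.2658614479406
(0.518, 0.2355, 0.119) 222.86952253843276 174.66858901346362
260 170 [0.4538 0.1339 0.1116]
260 235 [0.4759 0.1307 0.1206]
255 260 [0.4865 0.1272 0.12  ]
260 340 [0.5249 0.1236 0.1199]
240 260 [0.4869 0.1212 0.1179]
290 235 [0.4794 0.1418 0.1172]
cart 17982 c [500.7 128.4] size [ 53.5 107.3] ang 66.1 mean [0.4914 0.1291] zmax 0.1314
cart 18090 c [500.7 128.4] size [ 53.5 107.3] ang 66.1 mean [0.4914 0.1291] zmax 0.1314
```

View pics/s7.png

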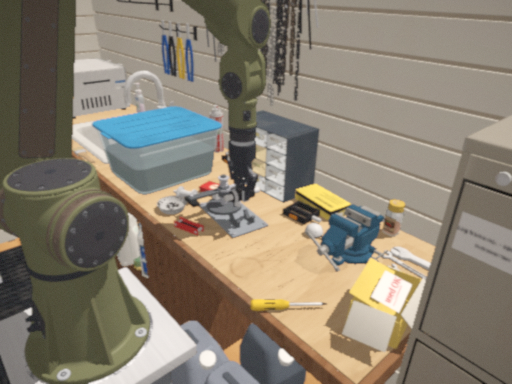

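View pics/d7.png

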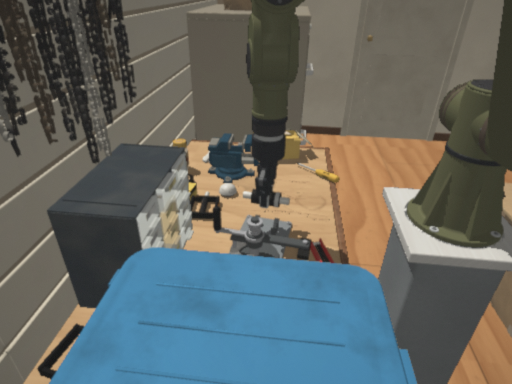

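```bash
cat > cyl.py <<'E'
from h import *
from scipy.optimize import least_squares
C0=np.array([.5026,.1265]); th=np.radians(-8.2); ex=np.array([np.cos(th),np.sin(th)]); ey=np.array([-np.sin(th),np.cos(th)])
def cyl(tag,z0,box=(200,320,130,384),ztop=None):
    c=load(tag);W=cloud(c); u0,u1,v0,v1=box; P=W[v0:v1,u0:u1].reshape(-1,3); P=P[~np.isnan(P[:,0])]
    L=np.c_[(P[:,:2]-C0)@ex,(P[:,:2]-C0)@ey,P[:,2]]*1000
    b=L[(abs(L[:,0])<28)&(abs(L[:,1])<14)&(L[:,2]>z0+8)&(L[:,2]<z0+20)]
    f=lambda p:np.hypot(b[:,1]-p[0]-p[1]*b[:,0],b[:,2]-p[2]-p[3]*b[:,0])-17.5
    r=least_squares(f,[0,0,z0,0],loss='soft_l1'); print('axis y',r.x[0].round(2),'ang',r.x[1].round(3),'z',r.x[2].round(2),'tilt',r.x[3].round(3),len(b),'rms',np.sqrt(np.mean(r.fun**2)).round(2))
    s=L[(abs(L[:,1]-r.x[0])<9)&(abs(L[:,2]-z0)<10)&(abs(L[:,0])<80)]
    print('stub x range',np.percentile(s[:,0],[0.5,2,98,99.5]))
    b2=L[(abs(L[:,1]-r.x[0])<6)&(L[:,2]>z0+14)&(L[:,2]<z0+20)]; print('barrel x range',np.percentile(b2[:,0],[0,1,99,100]))
E
python3 - <<'E'
from cyl import *
cyl('w7',103)
E
```

```text
axis y 0.12 ang -0.007 z 102.99 tilt -0.009 7789 rms 0.49
stub x range [-56.25175432 -56.15576531  46.02187061  47.90646469]
barrel x range [-34.01704699 -33.5438247   32.95119401  34.65030537]
```

Call:
servo_tool --pt "0 0 12 0 0.3" --pt "0 0 12 0 0.3" --pt "0 0 12 0 0.3" --pt "0 0 10 0 0.3" --pt "0 0 8 0 0.3" --pt "0 0 5 0 0.3" --pt "0 0 3 0 0.3" --pt "0 0 1 0 0.3" --pt "0 0 0 0 0.3" --pt "0 0 0 0 0.3"

```text
time: 8.4
tool_pos: [0.503, 0.1265, -0.0022]
ee_rot: [180.0, 0.0, 171.8]
wrist_force: [0.5, -0.2, -2.4]
width: 0.0332
```

Run:
```python
from cyl import *
c=snap('wrist','w8');o=arm.get_obs(); print(o['time'],o['tool_pos'],o['ee_rot'],o['width'],o['wrist_force'])
cyl('w8',38)
```

```text
8.45 [ 0.50301134  0.12652655 -0.00212197] [1.79981976e+02 4.57028014e-02 1.71759132e+02] 0.0339624704741221 [ 0.05794353 -0.45258866 -1.91841614]
axis y 0.35 ang -0.005 z 41.18 tilt -0.007 4876 rms 0.46
stub x range [-55.39221061 -55.3052966   48.22150271  50.41463847]
barrel x range [-33.42052351 -33.05490084  34.44333339  35.63010267]
```

Call:
servo_tool --pt "0.5 0 1 0 0.3" --pt "0.5 0 1 0 0.3" --pt "0 0 0.8 0 0.3" --pt "0 0 0 0 0.3" --pt "0 0 0 0 0.3"

```text
time: 8.87
tool_pos: [0.5016, 0.1264, -0.0052]
ee_rot: [-180.0, 0.0, 171.8]
wrist_force: [-1.1, -2.3, 0.2]
width: 0.034
```

Call:
servo_tool --pt "0 0 0 0 0.45" --pt "0 0 0 0 0.5" --pt "0 0 0 0 0.55" --pt "0 0 0 0 0.6" --pt "0 0 0 0 0.6" --pt "0 0 0 0 0.6"

```text
time: 9.37
tool_pos: [0.5016, 0.1265, -0.0054]
ee_rot: [180.0, 0.0, 171.8]
wrist_force: [0.3, 0.5, -0.9]
width: 0.051
```

Run:
```python
from cyl import *
c=snap('wrist','w9');o=arm.get_obs(); print(o['time'],o['tool_pos'],o['ee_rot'],o['width'],o['wrist_force'])
cyl('w9',38)
```

```text
9.4167 [ 0.50157064  0.12653386 -0.00540328] [1.79999321e+02 3.72970345e-04 1.71761489e+02] 0.05152924064438319 [-0.73869968  0.08203711  0.29126314]
axis y -0.14 ang 0.002 z 38.1 tilt -0.007 7739 rms 0.49
stub x range [-56.6895539  -56.59373898  45.51008765  47.95685914]
barrel x range [-34.73506925 -34.12183772  32.46574217  34.52074141]
```

View pics/w9.png

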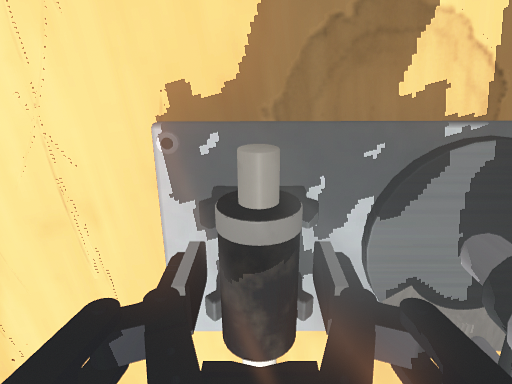

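Run:
```python
from cyl import *
np.set_printoptions(legacy='1.25')
S=C0+.11*ey; print('S',S)
from m import *
c,W,sel,rect=meas('w1')
rect(sel(380,430,25,60,.1305,.145),'handle')
for s in (0,.05,.1): print(s,S+.085*np.array([np.cos(th+s),np.sin(th+s)]))
plan([(.5016,.1265,.16,171.8,6),(.60,.224,.19,171.8,5)],.6)
```

```text
S [0.51828918 0.23537539]
handle 176 c [601.9 224.7] size [13.5 13. ] ang 33.6 mean [0.6016 0.2245] zmax 0.1352
0 [0.60242016 0.22325193]
0.05 [0.60292094 0.22747187]
0.1 [0.60321018 0.23171158]
[[-0.0, -0.0, -27.6, -0.0, 0.6], [-0.0, -0.0, -27.6, -0.0, 0.6], [-0.0, -0.0, -27.6, -0.0, 0.6], [-0.0, -0.0, -27.6, -0.0, 0.6], [-0.0, -0.0, -27.6, -0.0, 0.6], [-0.0, -0.0, -27.6, -0.0, 0.6]]
[[-16.7, 22.1, -6.0, 0.0, 0.6], [-16.7, 22.1, -6.0, 0.0, 0.6], [-16.7, 22.1, -6.0, 0.0, 0.6], [-16.7, 22.1, -6.0, 0.0, 0.6], [-16.7, 22.1, -6.0, 0.0, 0.6]]
```

Call:
servo_tool --pt "0 0 -27 0 0.6" --pt "0 0 -28 0 0.6" --pt "0 0 -28 0 0.6" --pt "0 0 -28 0 0.6" --pt "0 0 -28 0 0.6" --pt "0 0 -28 0 0.6" --pt "0 0 0 0 0.6"

```text
time: 10.0
tool_pos: [0.505, 0.1274, 0.1673]
ee_rot: [179.8, 0.5, 171.8]
wrist_force: [0.5, 1.2, 0.3]
width: 0.0512
```

Run:
```python
from h import *
for t in ('scene0','side0'):
    W=cloud(load(t)).reshape(-1,3); W=W[~np.isnan(W[:,0])]
    for y in np.arange(.1,.42,.04):
        s=(abs(W[:,1]-y)<.02)&(W[:,2]>.14)&(W[:,2]<.25)&(W[:,0]>.56)&(W[:,0]<.8)
        if s.sum(): print(t,y.round(2),np.percentile(W[s][:,0],[0,2]).round(3),end=' ')
    print()
    for x in np.arange(.4,.66,.05):
        s=(abs(W[:,0]-x)<.025)&(W[:,2]>.1)&(W[:,2]<.21)&(W[:,1]>.3)
        if s.sum(): print(t,'tub x',x.round(2),np.percentile(W[s][:,1],[0,2]).round(3),end=' ')
    print()
```

```text
scene0 0.14 [0.682 0.685] scene0 0.18 [0.674 0.677] scene0 0.22 [0.673 0.676] scene0 0.26 [0.665 0.669] scene0 0.3 [0.667 0.674] scene0 0.34 [0.674 0.681] scene0 0.38 [0.675 0.679] 
scene0 tub x 0.4 [0.432 0.437] scene0 tub x 0.45 [0.431 0.437] scene0 tub x 0.5 [0.433 0.437] scene0 tub x 0.55 [0.432 0.437] scene0 tub x 0.6 [0.433 0.438] scene0 tub x 0.65 [0.313 0.34 ] 
side0 0.14 [0.685 0.685] side0 0.18 [0.674 0.678] side0 0.22 [0.676 0.677] side0 0.26 [0.666 0.669] side0 0.3 [0.666 0.675] side0 0.34 [0.674 0.683] side0 0.38 [0.673 0.679] 
side0 tub x 0.4 [0.435 0.443] side0 tub x 0.45 [0.436 0.443] side0 tub x 0.5 [0.435 0.444] side0 tub x 0.55 [0.436 0.444] side0 tub x 0.6 [0.435 0.444] side0 tub x 0.65 [0.32  0.445]
```

Call:
servo_tool --pt "-16.7 22 -6 0 0.6" --pt "-16.7 22 -6 0 0.6" --pt "-16.7 22 -6 0 0.6" --pt "-16.7 22 -6 0 0.6" --pt "-16.7 22 -6 0 0.5" --pt "0 0 0 0 0.5" --pt "0 0 0 0 0.5"

```text
time: 10.58
tool_pos: [0.6004, 0.2242, 0.1907]
ee_rot: [-180.0, -0.0, 171.8]
wrist_force: [-0.7, 0.3, -0.5]
width: 0.0427
```

Run:
```python
from cyl import *
c=snap('wrist','w10');o=arm.get_obs(); print(o['time'],o['tool_pos'],o['ee_rot'],o['width'],o['wrist_force'])
W=cloud(c)
with np.errstate(invalid='ignore'): m=(W[...,2]>.131)&(W[...,2]<.142)
for x in [W[m]]: 
    s=(abs(x[:,0]-.602)<.03)&(abs(x[:,1]-.225)<.03); r=cv2.minAreaRect((x[s][:,:2]*1000).astype(np.float32)); print(s.sum(),r,x[s].mean(0))
```

```text
10.6333 [0.59949963 0.22336253 0.19063776] [-1.79946596e+02 -7.17029766e-02  1.71788438e+02] 0.042928679935755394 [-0.73910071  0.08001034 -0.66862727]
223 ((602.1310424804688, 224.794189453125), (11.83045482635498, 13.291510581970215), 82.22642517089844) [0.60171627 0.22479693 0.13286091]
```

View pics/w10.png

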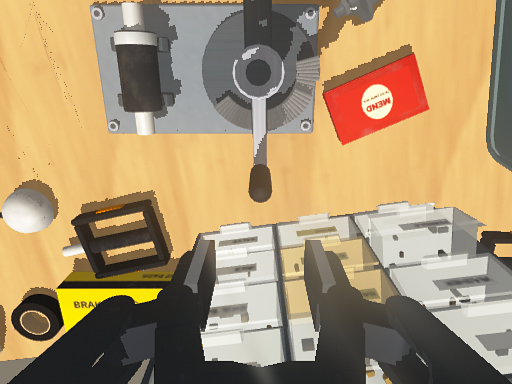

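Call:
servo_tool --pt "-2.4 1.8 15 0 0.5" --pt "0 0 20 0 0.5" --pt "0 0 20 0 0.5" --pt "0 0 20 0 0.5" --pt "0 0 20 0 0.5" --pt "0 0 15 0 0.5" --pt "0 0 10 0 0.5" --pt "0 0 0 0 0.5" --pt "0 0 0 0 0.5"

```text
time: 11.38
tool_pos: [0.6018, 0.2242, 0.0715]
ee_rot: [-180.0, -0.1, 171.7]
wrist_force: [0.1, -0.1, 0.0]
width: 0.0429
```

Run:
```python
from cyl import *
c=snap('wrist','w11');o=arm.get_obs(); print(o['time'],o['tool_pos'],o['ee_rot'],o['width'],o['wrist_force'])
W=cloud(c)
for v in range(170,330,15): print(v,[(u,W[v,u].round(3).tolist()) for u in (195,200,258,325)])
```

```text
11.4333 [0.60268864 0.22460701 0.07240752] [1.79985074e+02 3.18690227e-02 1.71742415e+02] 0.042184889336567805 [ 0.03805858 -0.16636805  1.56863654]
170 [(195, [0.582, 0.178, -0.001]), (200, [0.583, 0.182, -0.0]), (258, [0.567, 0.229, 0.076]), (325, [0.596, 0.276, -0.0])]
185 [(195, [0.594, 0.175, -0.001]), (200, [0.595, 0.179, -0.001]), (258, [0.575, 0.228, 0.077]), (325, [0.608, 0.275, 0.0])]
200 [(195, [0.607, 0.173, -0.001]), (200, [0.607, 0.177, -0.0]), (258, [0.583, 0.226, 0.077]), (325, [0.621, 0.274, 0.001])]
215 [(195, [0.619, 0.17, -0.0]), (200, [0.619, 0.174, 0.001]), (258, [0.592, 0.225, 0.077]), (325, [0.633, 0.273, 0.0])]
230 [(195, [0.632, 0.167, -0.0]), (200, [0.632, 0.172, 0.0]), (258, [0.593, 0.225, 0.093]), (325, [0.647, 0.272, -0.001])]
245 [(195, [0.645, 0.165, -0.0]), (200, [0.588, 0.2, 0.111]), (258, [0.594, 0.225, 0.107]), (325, [0.66, 0.271, 0.001])]
260 [(195, [0.588, 0.2, 0.124]), (200, [0.589, 0.202, 0.123]), (258, [0.594, 0.225, 0.12]), (325, [0.596, 0.253, 0.123])]
275 [(195, [0.588, 0.202, 0.134]), (200, [0.588, 0.204, 0.135]), (258, [0.595, 0.225, 0.13]), (325, [0.595, 0.251, 0.134])]
290 [(195, [0.591, 0.202, 0.14]), (200, [0.591, 0.204, 0.14]), (258, [0.6, 0.224, 0.133]), (325, [0.598, 0.249, 0.139])]
305 [(195, [0.594, 0.202, 0.144]), (200, [0.598, 0.203, 0.14]), (258, [0.606, 0.223, 0.133]), (325, [0.593, 0.247, 0.153])]
320 [(195, [0.584, 0.208, 0.164]), (200, [0.604, 0.201, 0.14]), (258, [0.687, 0.211, 0.048]), (325, [0.593, 0.246, 0.16])]
```

View pics/w11.png

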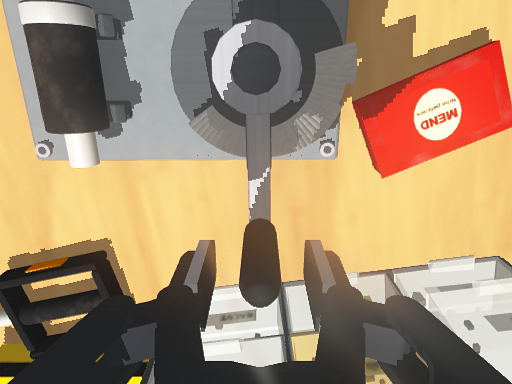

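Call:
servo_tool --pt "0 0 2 0 0.32" --pt "0 0 0 0 0.32" --pt "0 0 0 0 0.32" --pt "0.05 3 0 -0.035 0.32" --pt "0.05 3 0 -0.035 0.32" --pt "0.05 3 0 -0.035 0.32" --pt "0.05 3 0 -0.035 0.32" --pt "0.05 3 0 -0.035 0.32" --squeeze 20

```text
time: 12.1
tool_pos: [0.6035, 0.2387, 0.0701]
ee_rot: [-179.9, 0.0, -178.1]
wrist_force: [-0.6, -3.5, 2.7]
width: 0.0271
```

```bash
cat > st.py <<'E'
from cyl import *
S=C0+.11*ey
def st(tag=None):
    o=arm.get_obs(); p=o['tool_pos'][:2]-S; a=np.arctan2(p[1],p[0])-th
    t=np.array([-np.sin(a+th),np.cos(a+th)]); r=np.array([np.cos(a+th),np.sin(a+th)]); f=o['wrist_force']
    print('t %.2f tool r %.1f ang %.3f yaw-ang %.3f z %.4f w %.4f | F tan %.1f rad %.1f z %.1f'%(o['time'],np.hypot(*p)*1000,a,np.radians(o['ee_rot'][2]-180)%(2*np.pi)-(a+th)%(2*np.pi),o['tool_pos'][2],o['width'],f[:2]@t,f[:2]@r,f[2]))
E
python3 - <<'E'
from st import *
st(); snap('wrist','w12')
E
```

```text
t 12.10 tool r 85.2 ang 0.182 yaw-ang -0.007 z 0.0701 w 0.0271 | F tan -3.5 rad -0.7 z 2.7
```

View pics/w12.png

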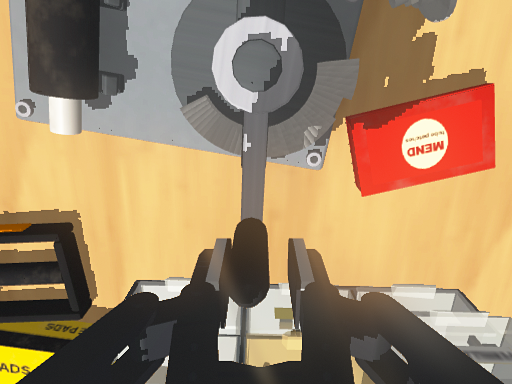

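Call:
servo_tool --pt "0.05 3 0 -0.035 0.32" --pt "0.05 3 0 -0.035 0.32" --pt "0.05 3 0 -0.035 0.32" --pt "0.05 3 0 -0.035 0.32" --pt "0.05 3 0 -0.035 0.32" --pt "0.05 3 0 -0.035 0.32" --pt "0.05 3 0 -0.035 0.32" --pt "0.05 3 0 -0.035 0.32"

```text
time: 12.82
tool_pos: [0.6007, 0.2585, 0.0711]
ee_rot: [-179.5, 0.0, -162.3]
wrist_force: [0.5, -16.0, 10.3]
width: 0.0273
```

Run:
```python
from st import *
st()
```

```text
t 12.82 tool r 85.6 ang 0.416 yaw-ang 0.036 z 0.0711 w 0.0273 | F tan -15.6 rad -3.8 z 10.3
```

Call:
servo_tool --pt "0 0 0 0 0.32" --pt "0 0 0 0 0.32"

```text
time: 12.98
tool_pos: [0.6007, 0.2614, 0.071]
ee_rot: [-179.8, 0.1, -162.3]
wrist_force: [0.6, -4.6, 3.0]
width: 0.0276
```

Run:
```python
from st import *
st(); snap('wrist','w13')
c=load('w13');W=cloud(c)
for v in range(120,320,12): print(v,W[v,np.arange(225,275,8)][:,2].round(3))
```

```text
t 12.98 tool r 86.4 ang 0.448 yaw-ang 0.004 z 0.0710 w 0.0276 | F tan -4.6 rad -0.8 z 3.0
120 [0.03  0.027 0.019 0.079 0.08  0.08  0.018]
132 [0.03  0.03  0.03  0.08  0.079 0.08  0.038]
144 [0.03  0.03  0.031 0.08  0.08  0.08  0.039]
156 [-0.001  0.     0.007  0.081  0.08   0.079  0.039]
168 [-0.    -0.     0.     0.08   0.08   0.08   0.008]
180 [-0.001  0.     0.001  0.08   0.081  0.078  0.   ]
192 [ 0.001  0.     0.     0.08   0.08  -0.    -0.   ]
204 [-0.001 -0.     0.078  0.08   0.081  0.    -0.   ]
216 [  nan 0.    0.078 0.079 0.08  0.001 0.001]
228 [-0.     0.     0.092  0.094  0.093  0.086  0.001]
240 [ 0.106  0.095  0.106  0.106  0.105  0.099 -0.001]
252 [0.117 0.111 0.117 0.118 0.115 0.111 0.   ]
264 [ 0.126  0.122  0.126  0.127  0.125  0.121 -0.001]
276 [ 0.13   0.131  0.133  0.132  0.131  0.129 -0.001]
288 [0.131 0.135 0.136 0.137 0.136 0.133 0.   ]
300 [0.132 0.137 0.137 0.137 0.136 0.017 0.014]
312 [0.135 0.045 0.042 0.039 0.036 0.033 0.029]
```

View pics/w13.png

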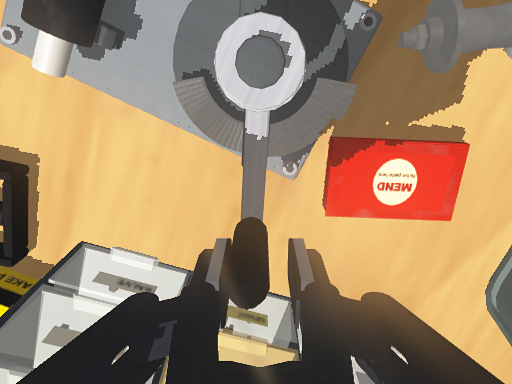

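Call:
servo_tool --pt "0.02 1.5 0 -0.0175 0.32" --pt "0.02 1.5 0 -0.0175 0.32" --pt "0.02 1.5 0 -0.0175 0.32" --pt "0.02 1.5 0 -0.0175 0.32" --pt "0.02 1.5 0 -0.0175 0.32" --pt "0.02 1.5 0 -0.0175 0.32"

```text
time: 13.53
tool_pos: [0.5983, 0.2686, 0.0714]
ee_rot: [-179.6, 0.1, -156.2]
wrist_force: [2.2, -12.5, 8.7]
width: 0.0272
```

Run:
```python
from st import *
st()
```

```text
t 13.53 tool r 86.7 ang 0.537 yaw-ang 0.021 z 0.0714 w 0.0272 | F tan -12.4 rad -2.8 z 8.7
```

Call:
servo_tool --pt "0.02 1.5 -0.5 -0.0175 0.32" --pt "0.02 1.5 -0.5 -0.0175 0.32" --pt "0.02 1.5 -0.5 -0.0175 0.32" --pt "0.02 1.5 -0.5 -0.0175 0.32" --pt "0.02 1.5 -0.5 -0.0175 0.32" --pt "0.02 1.5 -0.5 -0.0175 0.32"

```text
time: 14.03
tool_pos: [0.5939, 0.2775, 0.0739]
ee_rot: [-179.7, 0.1, -150.2]
wrist_force: [2.2, -9.3, 4.8]
width: 0.0273
```

Run:
```python
from st import *
st()
```

```text
t 14.03 tool r 86.6 ang 0.651 yaw-ang 0.012 z 0.0739 w 0.0273 | F tan -9.3 rad -2.6 z 4.8
```

Call:
servo_tool --pt "0.03 1.5 -0.5 -0.0175 0.32" --pt "0.03 1.5 -0.5 -0.0175 0.32" --pt "0.03 1.5 -0.5 -0.0175 0.32" --pt "0.03 1.5 -0.5 -0.0175 0.32" --pt "0.03 1.5 -0.5 -0.0175 0.32" --pt "0.03 1.5 -0.5 -0.0175 0.32"

```text
time: 14.53
tool_pos: [0.5885, 0.2856, 0.0762]
ee_rot: [-179.8, 0.0, -144.2]
wrist_force: [4.2, -6.8, 0.6]
width: 0.0274
```

```bash
cat >> st.py <<'E'
def lev(tag):
    c=snap('wrist',tag);W=cloud(c); o=arm.get_obs()
    # lever top z: points 45-70 mm from spindle along direction of tool, within 25 mm sideways, z .07-.095
    P=W.reshape(-1,3); P=P[~np.isnan(P[:,0])]; P=P[(P[:,2]>.070)&(P[:,2]<.097)]
    q=P[:,:2]-S; r=np.hypot(q[:,0],q[:,1]); d=o['tool_pos'][:2]-S; a0=np.arctan2(d[1],d[0])
    a=(np.arctan2(q[:,1],q[:,0])-a0+np.pi)%(2*np.pi)-np.pi
    s=(r>.04)&(r<.07)&(abs(a)<.4); 
    n=s.sum(); z=np.median(P[s][:,2]); k=s&(abs(P[:,2]-z)<.003)
    print('lever n',n,'z %.4f lift %.4f'%(z,z-.0768),'lever ang %.3f (tool-lever %.3f)'%(np.median(a[k])+a0-th,-np.median(a[k])))
E
python3 - <<'E'
from st import *
st(); lev('w14')
E
```

```text
t 14.53 tool r 86.3 ang 0.764 yaw-ang 0.004 z 0.0762 w 0.0274 | F tan -7.9 rad -0.6 z 0.6
lever n 1329 z 0.0853 lift 0.0085 lever ang 0.704 (tool-lever 0.067)
```

Call:
servo_tool --pt "0.03 1.5 -0.4 -0.0175 0.32" --pt "0.03 1.5 -0.3 -0.0175 0.32" --pt "0.03 1.5 -0.2 -0.0175 0.32" --pt "0.03 1.5 0 -0.0175 0.32" --pt "0.03 1.5 0 -0.0175 0.32" --pt "0.03 1.5 0 -0.0175 0.32" --pt "0.03 1.5 0 -0.0175 0.32" --pt "0.03 1.5 0 -0.0175 0.32"

```text
time: 15.25
tool_pos: [0.5797, 0.2966, 0.0769]
ee_rot: [-180.0, 0.1, -136.0]
wrist_force: [2.8, -3.9, 3.5]
width: 0.0275
```

Run:
```python
from st import *
st(); lev('w15')
```

```text
t 15.25 tool r 86.7 ang 0.927 yaw-ang -0.016 z 0.0769 w 0.0275 | F tan -4.8 rad -0.8 z 3.5
lever n 1334 z 0.0862 lift 0.0094 lever ang 0.867 (tool-lever 0.066)
```

Call:
servo_tool --pt "0.04 1.5 0 -0.0175 0.32" --pt "0.04 1.5 0 -0.0175 0.32" --pt "0.04 1.5 0 -0.0175 0.32" --pt "0.04 1.5 0 -0.0175 0.32" --pt "0.04 1.5 0 -0.0175 0.32" --pt "0.04 1.5 0 -0.0175 0.32" --pt "0.04 1.5 0 -0.0175 0.32" --pt "0.04 1.5 0 -0.0175 0.32"

```text
time: 15.97
tool_pos: [0.5704, 0.3047, 0.0766]
ee_rot: [-180.0, 0.0, -128.0]
wrist_force: [3.7, -2.6, 4.2]
width: 0.0273
```

Run:
```python
from st import *
st(); lev('w16')
```

```text
t 15.97 tool r 86.7 ang 1.070 yaw-ang -0.018 z 0.0766 w 0.0273 | F tan -4.6 rad 0.1 z 4.2
lever n 1338 z 0.0861 lift 0.0093 lever ang 1.008 (tool-lever 0.067)
```

View pics/w16.png

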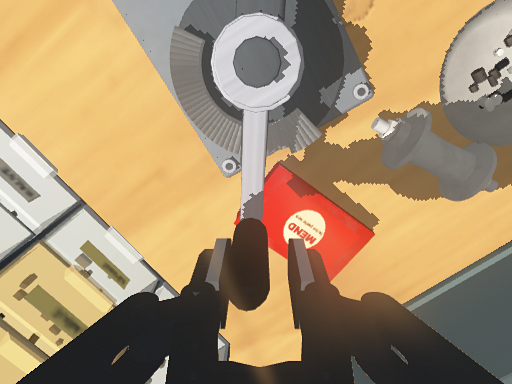

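Call:
servo_tool --pt "0.02 1 0 -0.0118 0.32" --pt "0.02 1 0 -0.0118 0.32" --pt "0.02 1 0 -0.0118 0.32" --pt "0.02 1 0 -0.0118 0.32" --pt "0.02 1 0 -0.0118 0.32" --pt "0.02 1 0 -0.0118 0.32"

```text
time: 16.52
tool_pos: [0.5651, 0.3078, 0.0763]
ee_rot: [180.0, -0.0, -124.0]
wrist_force: [4.6, -1.9, 1.5]
width: 0.0273
```

Run:
```python
from st import *
st(); lev('w17')
```

```text
t 16.52 tool r 86.3 ang 1.140 yaw-ang -0.019 z 0.0763 w 0.0273 | F tan -4.9 rad 1.0 z 1.5
lever n 1336 z 0.0862 lift 0.0094 lever ang 1.078 (tool-lever 0.065)
```

Call:
servo_tool --pt "0.02 1 0 -0.0118 0.32" --pt "0.02 1 0 -0.0118 0.32" --pt "0.02 1 0 -0.0118 0.32" --pt "0.02 1 0 -0.0118 0.32" --pt "0.02 1 0 -0.0118 0.32"

```text
time: 16.98
tool_pos: [0.5609, 0.3104, 0.0764]
ee_rot: [180.0, -0.0, -120.6]
wrist_force: [3.9, -0.7, 0.1]
width: 0.0274
```

Run:
```python
from st import *
st(); lev('w18')
```

```text
t 16.98 tool r 86.3 ang 1.197 yaw-ang -0.017 z 0.0764 w 0.0274 | F tan -3.8 rad 1.3 z 0.1
lever n 1340 z 0.0863 lift 0.0095 lever ang 1.135 (tool-lever 0.065)
```

Call:
servo_tool --pt "0.02 1 0 -0.0118 0.32" --pt "0.02 1 0 -0.0118 0.32" --pt "0.02 1 0 -0.0118 0.32" --pt "0.02 1 0 -0.0118 0.32"

```text
time: 17.37
tool_pos: [0.5573, 0.3123, 0.0764]
ee_rot: [180.0, -0.0, -117.9]
wrist_force: [3.5, -0.8, -0.7]
width: 0.0273
```

Run:
```python
from st import *
st(); lev('w19')
```

```text
t 17.37 tool r 86.2 ang 1.245 yaw-ang -0.017 z 0.0764 w 0.0273 | F tan -3.5 rad 0.8 z -0.7
lever n 1336 z 0.0862 lift 0.0094 lever ang 1.182 (tool-lever 0.067)
```

Call:
servo_tool --pt "0.02 1 0 -0.0118 0.32" --pt "0.02 1 0 -0.0118 0.32" --pt "0.02 1 0 -0.0118 0.32" --pt "0.02 1 0 -0.0118 0.32" --pt "0.02 1 0 -0.0118 0.32"

```text
time: 17.83
tool_pos: [0.5521, 0.3145, 0.0763]
ee_rot: [179.9, -0.0, -114.5]
wrist_force: [0.3, -0.6, -0.1]
width: 0.0277
```

Run:
```python
from st import *
st(); lev('w20')
```

```text
t 17.83 tool r 86.0 ang 1.310 yaw-ang -0.023 z 0.0763 w 0.0277 | F tan -0.5 rad -0.4 z -0.1
lever n 1162 z 0.0769 lift 0.0001 lever ang 1.296 (tool-lever 0.015)
```

Call:
servo_tool --pt "0.02 1 0 -0.0118 0.32" --pt "0.02 1 0 -0.0118 0.32" --pt "0.02 1 0 -0.0118 0.32" --pt "0.02 1 0 -0.0118 0.32"

```text
time: 18.22
tool_pos: [0.5491, 0.316, 0.0765]
ee_rot: [180.0, -0.0, -111.8]
wrist_force: [0.3, 0.4, 0.3]
width: 0.0272
```

Run:
```python
from st import *
st(); lev('w21')
```

```text
t 18.22 tool r 86.3 ang 1.349 yaw-ang -0.015 z 0.0765 w 0.0272 | F tan -0.2 rad 0.5 z 0.3
lever n 1186 z 0.0769 lift 0.0001 lever ang 1.295 (tool-lever 0.056)
```

Call:
servo_tool --pt "0 -2 0 0 0.32" --pt "0 -2 0 0 0.4" --pt "0 0 0 0 0.5" --pt "0 0 0 0 0.5" --pt "0 0 0 0 0.5" --pt "0 0 0 0 0.5"

```text
time: 18.77
tool_pos: [0.553, 0.3144, 0.0764]
ee_rot: [180.0, -0.0, -111.9]
wrist_force: [-0.1, -0.9, 0.1]
width: 0.0428
```

Run:
```python
from st import *
st(); lev('w22')
```

```text
t 18.77 tool r 86.3 ang 1.300 yaw-ang 0.033 z 0.0764 w 0.0428 | F tan -0.3 rad -0.9 z 0.1
lever n 1180 z 0.0769 lift 0.0001 lever ang 1.295 (tool-lever 0.005)
```

View pics/w22.png

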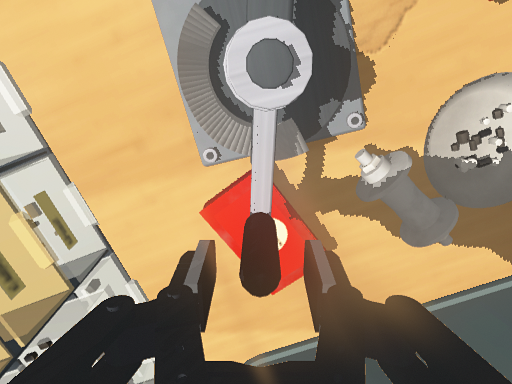

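Handle is centred at (262,255) between the open fingers, and the clamp is down. Now I'll go up and look down at the whole fixture.

Call:
servo_tool --pt "0 0 -15 0 0.5" --pt "0 0 -25 0 0.5" --pt "0 0 -30 0 0.5" --pt "0 0 -30 0 0.5" --pt "0 0 -30 0 0.5" --pt "0 0 -30 0 0.5" --pt "0 0 -20 0 0.5" --pt "0 0 0 0 0.5" --pt "0 0 0 0 0.5"

```text
time: 19.57
tool_pos: [0.5539, 0.315, 0.2579]
ee_rot: [-179.9, 0.1, -111.8]
wrist_force: [0.0, -0.4, -0.3]
width: 0.0427
```

Run:
```python
from st import *
st(); lev('w23')
snap('scene','s23'); snap('side','d23')
c=load('s23');cv2.imwrite('pics/s23c.png',cv2.resize(c['image'][155:265,150:350],None,fx=4,fy=4,interpolation=cv2.INTER_CUBIC))
```

```text
t 19.57 tool r 87.2 ang 1.294 yaw-ang 0.039 z 0.2579 w 0.0427 | F tan -0.2 rad -0.4 z -0.3
lever n 327 z 0.0769 lift 0.0001 lever ang 1.295 (tool-lever 0.005)
```

View pics/w23.png

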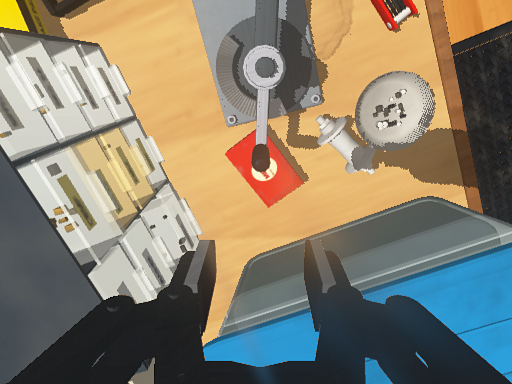

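View pics/s23c.png

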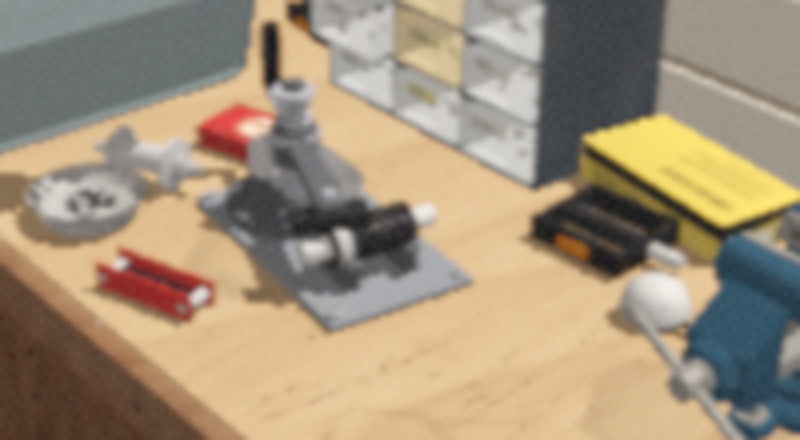

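Run:
```python
from st import *
for t in ('s23','d23'):
    W=cloud(load(t)).reshape(-1,3); W=W[~np.isnan(W[:,0])]
    L=np.c_[(W[:,:2]-C0)@ex,(W[:,:2]-C0)@ey,W[:,2]]*1000
    s=(abs(L[:,0])<75)&(abs(L[:,1])<10)&(L[:,2]>36)&(L[:,2]<60)
    print(t,s.sum(),'x',np.percentile(L[s][:,0],[0,2,98,100]).round(1),'zmax',np.percentile(L[s][:,2],[95,99]).round(1))
    for lo,hi in [(-57,-36),(0,30),(38,57)]:
        k=(L[:,0]>lo)&(L[:,0]<hi)&(abs(L[:,1])<22)&(L[:,2]>34)&(L[:,2]<60)
        if k.sum()>3: print(lo,hi,k.sum(),'y',np.percentile(L[k][:,1],[2,50,98]).round(1),'z',np.percentile(L[k][:,2],[50,98]).round(1))
```

```text
s23 131 x [-61.6 -58.2  53.5  55.6] zmax [59.2 59.8]
-57 -36 50 y [-10.6  -5.3   4.5] z [44.  59.7]
0 30 90 y [-19.6 -12.6   6.3] z [49.6 56.7]
38 57 26 y [-9.6 -6.   1.2] z [43.2 47.8]
d23 152 x [-61.  -56.9  54.5  54.9] zmax [57. 59.]
-57 -36 42 y [ 1.1  5.  20.1] z [42.4 59.8]
0 30 67 y [-10.8   2.8  10.7] z [55.2 57.2]
38 57 39 y [-4.9  2.6  7.8] z [44.9 48. ]
```

Call:
servo_tool --pt "20 -30 -5 0 0.5" --pt "20 -30 -5 0 0.5" --pt "20 -30 0 0 0.5" --pt "20 -30 0 0 0.5" --pt "20 -10 0 0 0.5" --pt "0 0 0 0 0.5" --pt "0 0 0 0 0.5"

```text
time: 20.3
tool_pos: [0.636, 0.1719, 0.2648]
ee_rot: [179.9, -0.1, -112.0]
wrist_force: [-0.5, 0.0, -0.7]
width: 0.0429
```

Run:
```python
from st import *
c=snap('wrist','w24'); o=arm.get_obs(); print(o['tool_pos'],o['time'])
```

```text
[0.63586105 0.17302322 0.26515747] 20.35
```

View pics/w24.png

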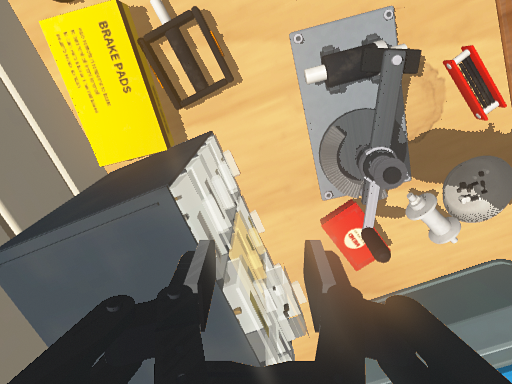

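Run:
```python
from st import *
W=cloud(load('w24'))[30:110,290:430].reshape(-1,3); W=W[~np.isnan(W[:,0])]
L=np.c_[(W[:,:2]-C0)@ex,(W[:,:2]-C0)@ey,W[:,2]]*1000
b=L[(L[:,0]>5)&(L[:,0]<32)&(abs(L[:,1])<20)&(L[:,2]>38)&(L[:,2]<58)]
f=lambda p:np.hypot(b[:,1]-p[0]-p[1]*b[:,0],b[:,2]-p[2])-17.5
r=least_squares(f,[0,0,38],loss='soft_l1');print(len(b),r.x,np.abs(r.fun).mean())
s=L[(abs(L[:,1])<7)&(L[:,2]>36)&(L[:,2]<48)&(L[:,0]>36)&(L[:,0]<80)]; print(len(s),np.percentile(s[:,0],[50,97,100]),s[:,1].mean())
k=L[(abs(L[:,1])<5)&(L[:,2]>50)&(L[:,2]<58)]; print(np.percentile(k[:,0],[0,100]))
k=L[(L[:,2]>70)&(L[:,2]<90)]; print('arm top z',np.median(k[:,2]))
```

```text
810 [1.67569382e-01 2.14166712e-03 3.80980983e+01] 0.49486248013049505
249 [46.82455972 56.41436702 56.68844468] -0.20292780487381723
[-2.24595056 34.0842298 ]
arm top z 75.87063397550004
```

Run:
```python
from rig import arm
print(arm.job_done()); print(arm.get_obs()['time'])
```

```text
the job is handed in; nothing more can be done
None
the job is handed in; nothing more can be done
```

I laid the cartridge in the V cradle and swung the clamp up the ramp and over the crest. It dropped into its notch; then I let go and handed the job in at about 20 s. No verdict was reported.

**Last checks, from the camera depth images:**
- **Clamp:** the lever angle is 1.295 rad. The lever top is at 76.9 mm, a lift of about 0.1 mm, and the arm top is at 75.9 mm.
- **Cartridge:** its axis is 38.1 mm up, about 0.2 mm off centre sideways and within 0.5 mm along the cradle, with an angle error of about 0.002 rad.
- **Force:** the largest push at the handle that I read was about 16 N, while climbing the ramp. That is roughly 0.027 rad of bend against the 0.045 limit. Forces are only read at the end of each move, so a short peak in between would not show. After the drop the force was near zero, and I never pressed on to the end stop.
- **Gripper:** it is open and clear above the bench.
- **Other things:** I did not touch them knowingly. I did not measure their shift afterwards, but the pictures show no change.

**What disagreed:**
- **Fingertips:** they end about 30–35 mm short of the reported TCP. The first grasp therefore closed on air above the cartridge, without moving it. I corrected for the offset and regrasped.
- **Pad position:** the notch lies short of 1.57 rad, so the pad presses about 30 mm off the middle, on one half of the cartridge. It reaches about to the cradle's middle.

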